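Close and latch the cover of a loaded vial block

TASK

The vial block is loaded: put its cover plate on. Tuck the tongue of the cover under the lip at the keeper end of the block, lay the cover down square and flat on the block, and then press the other end down, gently and without forcing it (there is glass underneath), until the spring catch snaps over its edge. Do not disturb the amber bottle, the beaker or the timer.

Things in the scene. Friction and masses are not known exactly. Their poses are not given: they have to be found in the camera images.
- vial_block: Aluminium vial block with 12 white-capped vials; heavy, does not move. 84 mm (x) by 153 mm (y), origin at the underside, z up. The cover lies on the flats of its two raised ends, 60 mm up (vial caps end at 58 mm): keeper end at +y (y = 50 to 73 mm), catch end at -y (y = -71 to -58 mm). Home, the cover's origin is 60 mm above the block's, axes parallel.
- keeper (a point): Pocket at the block's +y end: point on the flat (60 mm up) below the lip's inner edge (block y = 65 mm); axes as the block's, +y into the pocket. Pocket 7 mm high, 8 mm deep to its back wall, 60 mm wide in x, open to -y. The lip above it is 6 mm thick (top 73 mm up); the flat reaches 15 mm out in front of it.
- guide (a point): Middle between two upright steel guide plates at the block's catch end (block y = -57 mm, 60 mm up). They stand at x = +-42 mm (inner faces), 18 mm long in y, straight to 9 mm above this point, then flared outward to 17 mm above it. The 80 mm wide cover fits between them with 2 mm to spare on each side.
- cover: Loose aluminium cover plate, 0.3 kg, flat on the worktop, handle up. Origin on the underside, z up. Plate 80 mm (x) by 132 mm (y = -70 to +62 mm), 6 mm thick. At its +y end a tongue, 3.5 mm thick, flush with the underside, 56 mm wide narrowing to 51 mm, reaches to y = 72 mm. In the pocket it has 1 mm of play in y and 2 mm in x either way.
- cover_grip (a point): Middle of the cover's black bar handle (cover x = y = 0), 33 mm above the underside; axes as the cover's. The bar runs 72 mm along x, is 12 mm wide in y and 12 mm high, stands on posts at x = +-24 to +-32 mm and is free below between them (21 mm clear). Grip with the fingers closing along y.
- cover_tongue (a point): Middle of the tongue's end edge, at the underside of the cover (cover y = 72 mm).
- cover_press (a point): Point on the cover's upper face in the middle of its catch end (cover y = -52 mm, 6 mm above the underside), where to press.
- catch_nose (a point): Tip of the spring catch's nose, underside: when shut at block y = -65.5 mm, 67 mm up, 1 mm above a cover that is home and about 4 mm over its edge. From 70 mm up a steep ramp leads outward to y = -71 mm, 82 mm up; the top, with a thumb tab outside, is 84 mm up. 32 mm wide in x.
- catch (a joint): Spring catch on the block's -y end, hinged at its foot, 25 mm up: 0 = upright (shut), grows to 0.3 rad as it is pushed outward and springs back. About 0.1 rad lets the cover's edge pass; some 5 to 15 N pressed down on the cover's end do this.
- amber_bottle: Brown glass reagent bottle with white cap, 52 mm across, 118 mm high, bystander; origin at its underside.
- beaker: Glass beaker, 56 mm across, 70 mm high, bystander; origin at its underside.
- timer: White square bench timer lying flat, 62 by 62 by 18 mm, bystander; origin at its underside.

How it is judged (in metres and radians):
At the end, for the whole second after the job is handed in: The cover lies flat (within 0.03 rad) on both raised ends of the block, 57 to 63 mm above the block's origin, centred within 4 mm and square within 0.05 rad, its tongue at least 3 mm under the lip, the spring catch back upright (under 0.025 rad) over its other edge, and the cover at rest (x of cover in the frame of vial_block between -0.004 and 0.004 m and y of cover in the frame of vial_block between -0.004 and 0.004 m and z of cover in the frame of vial_block between 0.057 and 0.063 m and y of cover_tongue in the frame of keeper above 0.003 m and angle between the z axis of cover and the z axis of vial_block, either way round below 0.03 rad and angle between the y axis of cover and the y axis of vial_block, either way round below 0.05 rad and value of joint catch below 0.025 rad and linear speed of cover below 0.01 m/s); the robot touches nothing.
It fails at once if the amber bottle is moved by more than 20 mm or tipped (distance of amber_bottle from where it was at the start of the episode above 0.02 m or angle between amber_bottle's own z axis and vertical above 0.3 rad).
It fails at once if the beaker is moved by more than 20 mm or tipped (distance of beaker from where it was at the start of the episode above 0.02 m or angle between beaker's own z axis and vertical above 0.3 rad).
It fails at once if the timer is moved by more than 20 mm or tipped (distance of timer from where it was at the start of the episode above 0.02 m or angle between timer's own z axis and vertical above 0.3 rad).
It fails at once if the cover is slammed or forced onto the block with more than 150 N (contact force between cover and vial_block above 150 N).
It also fails if it takes over 51 s, if anything falls off the work surface, if the arm or the gripper's body presses on something with over 40 N, if the wrist force passes 120 N, or if a joint passes its speed limit or range.

ROBOT

A 6-joint arm with a two-finger parallel gripper is mounted at the origin on a cart in front of the work surface, level with it; the furniture and walls round the work are solid. World frame = base frame: x ahead of the robot, y to its left, z up, the work surface at z = 0. Lengths are in mm, angles in rad, forces in N, time in s.
With the tool pointing down it reaches from about 400 to 925 mm from the base axis. Payload 12.5 kg.
Tool frame: the origin (TCP) lies at the very end of the fingers, on their centre line; the grasp point (between the pads) lies 19 mm behind it; z points along the fingers, x is the direction in which the jaws open and shut, and the axes are right-handed (so a half turn about z gives the same grasp; the last joint's range is limited). The gripper opens to 95 mm and grips with 3 to 60 N. Pads are 20 mm wide; open, the fingers measure 119 mm over their backs; the gripper's body (75 mm by 180 mm) begins 59 mm behind the grasp point.
Start: joints at [1.085, 0.491, 1.559, -0, 1.092, -0.106], TCP at [231.694, 580.487, 214.661] pointing down, gripper open.
Joint ranges: [-3.1, 3.1], [-0.84, 2.19], [0.05, 2.79], [-1.13, 4.28], [0.06, 2.93], [-2.69, 2.69]. Speed limits (rad/s): [2.22, 2.22, 2.79, 3.14, 3.14, 3.14].

INTERFACE

Orientations are given as [roll, pitch, yaw] about the fixed x, y, z axes, in that order (R = Rz(yaw) Ry(pitch) Rx(roll)).
In Python, from cell import state, viewer, ticket, look_for, regions_of gives the robot as it stands.
- The arm moves only by the shell command python3 -m inch 'ROWS'. ROWS is JSON, a list of rows, each a list of 7 numbers: the turn, a rotation vector about the world's x, y, z in degrees, then the shift along the world's x, y, z in mm, then the opening, from -1 (shut) to 1 (fully open). In form: [[rx, ry, rz, tx, ty, tz, hand], ...]. A call has 1 to 10 rows; each row shifts and turns the commanded pose from where the row before left it; what a row does not reach is not made up. A row lasts 1/10 s, in which the tool goes at most 50 mm and 8.59 degrees, less where a joint would pass 70% of its speed; a pose out of reach is approached as far as the arm can. A call with a gripper value outside its range is refused whole. The fingers move at their own pace and stop on an object; the grip force is fixed at half the most. Time passes only in rows, so rows that do not move let the fingers close. It gives the time, the measured TCP pose, the force and the opening at its end, in the units of the state.
- state(): the state, without advancing time (a new reading comes with each control period).
- viewer.read_camera(name): name is "side" or "top"; returns a dict with "color" (480x640x3 uint8, red, green, blue), "depth" (480x640 float32, mm along the optical axis (not along the pixel's ray), 0 where there is no reading), "fx", "fy", "cx", "cy" (pixels), "position" and "orientation" of the camera in the world. Camera axes: x right, y down, z forward; pixel columns grow to the right and rows downward; lengths in mm; the calibration is good to about 2 mm. A picture is of the moment at which its call begins.
- ticket.job_done(): hands the job in, once; it reports no verdict.
Trained networks look in the newest picture that a camera, given by its name, has taken for a name from the list of things; names that differ only in an ending like _2 or _b are one class to them, and where a whole thing is asked for, a point or a joint stands for the part that bears it (a point fixed in the world has none). Each returns a list of dicts, best first, with "score" (0 to 1); they miss things now and then, are a little off and sometimes report something else, mostly with a low value. They report only what shows in the picture. A call takes as long as a camera call.
- look_for(name, camera): "box" ([left, top, right, bottom] as shares, 0 to 1, of the picture: columns of its width, rows of its height, round what is visible of it).
- regions_of(name, camera): "pixels" (480x640 bool, what is visible of it) and "box" ([left, top, right, bottom] as shares, 0 to 1, of the picture: columns of its width, rows of its height, round what is visible of it).
The state is a dict: "t": time; "joints": joint angles; "qvel": joint speeds; "tau": joint torques, N m; "eef_pos": TCP position; "tcp_rot": TCP orientation; "ft_force": force on the tool from outside, world axes, zero at the start; "moment": the same for the moment, N m; "opening": opening from 0.0 (shut) to 1.0 (fully open).
Only numpy, scipy, OpenCV 4.12 (cv2) and the standard library are available. Lean on these libraries where they do the work, as an engineer would, in place of code of your own. Each camera call takes 0.05 s, during which the arm holds its last target. There are 200 camera calls.

## Working session

There is one attempt and no reset: what is moved stays moved. The work goes in short steps, Python scripts to look and compute and a shell command to move; the robot and the scene stay as the last step left them, time stands still between calls to the robot, and variables do not carry over. Pictures are saved under pics/ and viewed, on a budget of 10 in all, crops included, one or two more only if the job needs it, and the job is handed in when it is done.

```bash
mkdir -p pics; ls
cat > h.py <<'E'
import numpy as np, cv2
from scipy.spatial.transform import Rotation as R
from cell import state, viewer, ticket, look_for, regions_of
def cam(n):
    c=viewer.read_camera(n); o=np.array(c["orientation"],float)
    c["R"]=R.from_euler('xyz',o).as_matrix() if o.size==3 else (R.from_quat(o).as_matrix() if o.size==4 else o.reshape(3,3))
    return c
def cloud(c,m=None):
    d=c["depth"]; v,u=np.nonzero((d>0) if m is None else (m&(d>0))); z=d[v,u]
    p=np.c_[(u-c["cx"])*z/c["fx"],(v-c["cy"])*z/c["fy"],z]
    return p@c["R"].T+np.array(c["position"]),u,v
def save(n,img): cv2.imwrite("pics/"+n,img[...,::-1])
E
python3 - <<'E'
from h import *
print(state())
ims=[]
for n in("side","top"):
    c=cam(n); print(n,c["position"],c["orientation"],c["fx"]); save(n+"0.png",c["color"])
    for k in("vial_block","cover","amber_bottle","beaker","timer","catch"):
        try:
            r=regions_of(k,n)
        except Exception as e: print(k,e);continue
        for q in r[:2]:
            P,u,v=cloud(c,q["pixels"]); print(k,round(q["score"],2),np.round(np.array(q["box"])*[640,480,640,480]),len(P),np.round(np.median(P,0)) if len(P) else "",np.round(np.percentile(P,[2,98],axis=0)) if len(P) else "")
E
```

```text
pics
{'t': 0.0, 'joints': array([ 1.08541284e+00,  4.91572925e-01,  1.55944761e+00,  3.49528427e-05,
        1.09174058e+00, -1.05592091e-01]), 'qvel': array([-0.00195174, -0.00033505, -0.00037046, -0.00031336,  0.00115084,
       -0.00127526]), 'tau': array([ 2.34431551e-03, -6.12640572e+01, -2.58185953e+01,  6.94805779e-02,
        4.81003826e-02, -1.09304253e-04]), 'eef_pos': array([231.55194963, 580.25213237, 214.05409334]), 'tcp_rot': array([-3.14143868e+00,  1.15868045e-03,  1.19098889e+00]), 'ft_force': array([ 0.81678243,  0.473842  , -0.69319648]), 'moment': array([ 0.00330597, -0.07396441, -0.0201934 ]), 'opening': 0.9946519286525592}
side [578.15407801 898.47925797 465.99391806] [-1.96620994  0.02462188  3.10994781] 484.76689898051137
vial_block 0.74 [318. 189. 360. 240.] 1826 [ 495. -130.   54.] [[ 451. -283.    7.]
 [ 537. -124.   81.]]
cover 0.85 [330. 286. 390. 331.] 2052 [494. 173.   8.] [[443.  99.   3.]
 [538. 230.  40.]]
beaker 0.61 [257. 198. 276. 218.] 236 [ 669. -229.   61.] [[ 655. -268.   30.]
 [ 696. -213.   72.]]
timer 0.44 [348. 187. 355. 196.] 44 [ 446. -428.   18.] [[ 435. -449.   17.]
 [ 459. -407.   21.]]
top [ 477.62155857  -56.78680363 1367.33242285] [-3.07490732 -0.01135788 -1.55389744] 523.7196213688624
vial_block 0.95 [346. 247. 414. 284.] 2170 [ 495. -211.   55.] [[ 453. -283.   36.]
 [ 536. -129.   81.]]
vial_block 0.73 [207. 244. 267. 288.] 1639 [491. 155.   5.] [[443.  91.  -2.]
 [537. 224.  39.]]
cover 0.66 [378. 179. 402. 205.] 444 [ 686. -245.   13.] [[ 656. -266.   -4.]
 [ 708. -215.   71.]]
cover 0.6 [205. 243. 266. 285.] 1637 [492. 156.   5.] [[443.  93.  -2.]
 [537. 226.  39.]]
amber_bottle 0.78 [238. 176. 254. 202.] 423 [678. 116.  80.] [[659.  97.   2.]
 [712. 144. 119.]]
beaker 0.71 [378. 179. 403. 207.] 480 [ 688. -245.   15.] [[ 656. -270.   -4.]
 [ 709. -215.   72.]]
timer 0.57 [447. 269. 474. 296.] 581 [ 455. -425.   15.] [[ 426. -456.    3.]
 [ 485. -397.   21.]]
```

Run:
```python
import cv2
a=cv2.imread("pics/top0.png")[160:310,190:490]; b=cv2.imread("pics/side0.png")[170:345,240:420]
a=cv2.resize(a,(800,400)); b=cv2.resize(b,None,fx=1.14,fy=1.14)
import numpy as np
o=np.zeros((600,800,3),np.uint8); o[:400]=a; o[400:400+b.shape[0],:b.shape[1]]=b[:200]; cv2.imwrite("pics/v1.png",o)
```

```text
(no output)
```

View pics/v1.png

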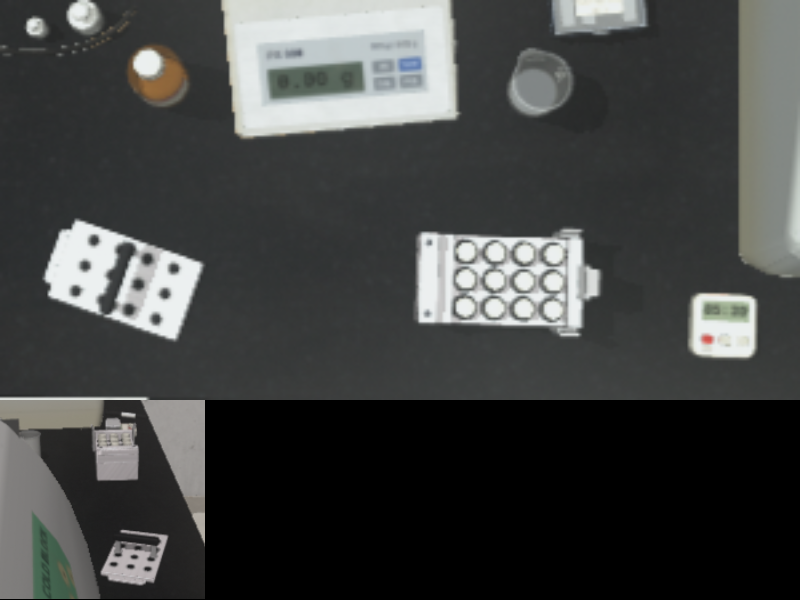

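```bash
cat > fit.py <<'E'
from h import *
from scipy.optimize import minimize
def ortho(c,z,x0,x1,y0,y1,s=2):
    # rows: x, cols: y ; s px per mm
    X,Y=np.meshgrid(np.arange(x0,x1,1/s),np.arange(y0,y1,1/s),indexing='ij')
    P=np.stack([X,Y,np.full_like(X,z)],-1)-np.array(c["position"]); p=P@c["R"]
    u=p[...,0]/p[...,2]*c["fx"]+c["cx"]; v=p[...,1]/p[...,2]*c["fy"]+c["cy"]
    return cv2.remap(c["color"],u.astype(np.float32),v.astype(np.float32),cv2.INTER_CUBIC),X,Y
def fit(m,X,Y,poly,x,y,th):
    s=2;x0,y0=X[0,0],Y[0,0]
    def f(q):
        c_,s_=np.cos(q[2]),np.sin(q[2]); W=poly@np.array([[c_,s_],[-s_,c_]])+q[:2]
        im=np.zeros(m.shape,np.uint8); pts=np.stack([(W[:,1]-y0)*s,(W[:,0]-x0)*s],1)
        cv2.fillPoly(im,[np.round(pts*64).astype(np.int32)],255,shift=6)
        return np.abs(im/255.-m).sum()/m.size
    best=min((minimize(f,[x+a,y+b,th+t],method='Nelder-Mead',options=dict(initial_simplex=np.array([[x+a,y+b,th+t],[x+a+6,y+b,th+t],[x+a,y+b+6,th+t],[x+a,y+b,th+t+.08]]))) for a in(-4,4) for b in(-4,4) for t in(-.08,.08)),key=lambda r:r.fun)
    return best.x,best.fun
COVER=np.array([[-40,-70],[40,-70],[40,62],[28,62],[25.5,72],[-25.5,72],[-28,62],[-40,62]],float)
E
python3 - <<'E'
from fit import *
for n in("top","side"):
    c=cam(n)
    o,X,Y=ortho(c,6,400,590,60,260)
    g=cv2.cvtColor(o,cv2.COLOR_RGB2GRAY); t,m=cv2.threshold(g,0,255,cv2.THRESH_OTSU)
    m=cv2.morphologyEx(m,cv2.MORPH_OPEN,np.ones((9,9)))
    k,l,st,_=cv2.connectedComponentsWithStats(m); m=(l==1+np.argmax(st[1:,4])).astype(np.uint8)
    m=cv2.morphologyEx(np.pad(m,60),cv2.MORPH_CLOSE,np.ones((51,51)))[60:-60,60:-60]
    print(n,"cover",t,fit(m.astype(float),X,Y,COVER,490,160,-.3))
    cv2.imwrite(f"pics/oc_{n}.png",np.hstack([g,m*255]))
    P,u,v=cloud(c)
    w=(P[:,0]>440)&(P[:,0]<550)&(P[:,1]>-310)&(P[:,1]<-110)
    for lo,hi in((55,63),(69,76)):
        q=P[w&(P[:,2]>lo)&(P[:,2]<hi)]; 
        if len(q): print(lo,len(q),np.median(q[:,2]),np.round(np.percentile(q,[1,50,99],axis=0)[:,:2],1))
    b=w&(P[:,0]>590)
    q=P[(abs(P[:,0]-490)<70)&(abs(P[:,1]-160)<90)&(P[:,2]>25)]; print("handle",len(q),q.mean(0) if len(q) else "")
    if len(q): 
        d=np.linalg.svd(q[:,:2]-q[:,:2].mean(0))[2][0]; print(d,np.ptp((q[:,:2])@d),np.percentile(q[:,2],[5,50,95]))
    if n=="top":
        o,X,Y=ortho(c,60,430,560,-320,-110); save("ob_60.png",o)
        o,X,Y=ortho(c,73,430,560,-320,-110); save("ob_73.png",o)
E
python3 -c "
import cv2,numpy as np
a=cv2.imread('pics/ob_60.png');b=cv2.imread('pics/ob_73.png');c=cv2.imread('pics/oc_top.png');d=cv2.imread('pics/oc_side.png');r=lambda i:cv2.resize(i,(400,260));print(a.shape,c.shape)
cv2.imwrite('pics/v2.png',np.vstack([np.hstack([r(a),r(b)]),np.hstack([r(c),r(d)])]))"
```

```text
top cover 139.0 (array([ 4.88919056e+02,  1.52103890e+02, -3.04111152e-01]), np.float64(0.15057236842105262))
55 679 58.16231113556432 [[ 455.2 -279.6]
 [ 494.4 -204.5]
 [ 535.1 -146.6]]
69 226 72.14331942707406 [[ 445.6 -279.6]
 [ 492.7 -138.3]
 [ 539.4 -128.5]]
handle 144 [490.81445514 157.76694333  36.59692086]
[-0.95120821  0.30854974] 70.97722192610684 [30.92031349 36.44183962 41.67496914]
side cover 86.0 (array([ 4.90612045e+02,  1.59234549e+02, -3.25977787e-01]), np.float64(0.029276315789473685))
55 479 59.24381193542416 [[ 451.1 -282.3]
 [ 494.3 -223.6]
 [ 537.  -125.4]]
69 218 73.51064119142987 [[ 447.  -280.1]
 [ 495.  -131.9]
 [ 538.8 -123.9]]
handle 344 [490.74311015 163.01475633  36.20380005]
[-0.94828919  0.31740765] 71.50992598683632 [28.74974886 37.19259668 41.10762204]
(260, 420, 3) (380, 800, 3)
```

View pics/v2.png

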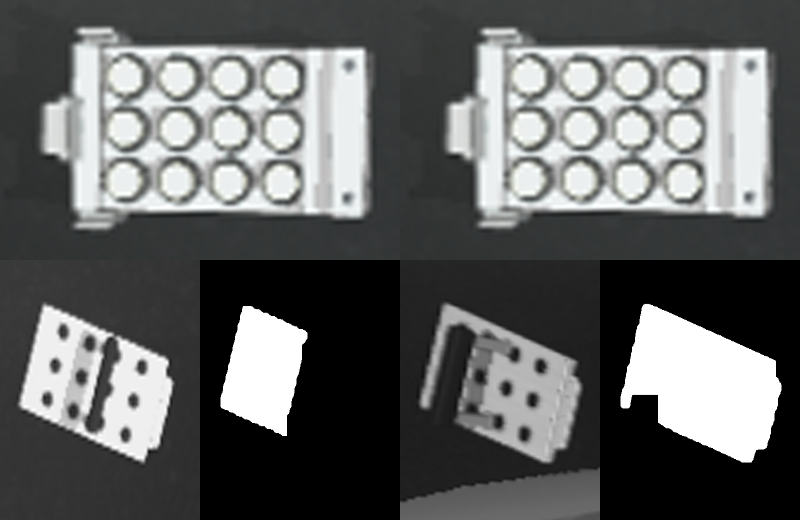

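Run:
```python
from fit import *
H=np.array([[-40,-70],[40,-70],[40,62],[25.5,72],[-25.5,72],[-40,62]],float)
for n in("top","side"):
    c=cam(n)
    o,X,Y=ortho(c,6,400,590,60,260)
    g=cv2.cvtColor(o,cv2.COLOR_RGB2GRAY); m=(g>100).astype(np.uint8)
    if n=="side": m[(X<425)]=0
    m=cv2.morphologyEx(m,cv2.MORPH_OPEN,np.ones((5,5)))
    k,l,st,_=cv2.connectedComponentsWithStats(m); m=np.isin(l,1+np.flatnonzero(st[1:,4]>500))
    v,u=np.nonzero(m); h=cv2.convexHull(np.c_[u,v].astype(np.int32)); M=np.zeros(g.shape,np.uint8); cv2.fillPoly(M,[h],1)
    print(n,M.sum()/4,cv2.contourArea(H.astype(np.float32)),fit(M.astype(float),X,Y,H,490,160,-.3))
c=cam("top"); o,X,Y=ortho(c,58,430,560,-320,-110); g=cv2.cvtColor(o,cv2.COLOR_RGB2GRAY)
C=cv2.HoughCircles(cv2.resize(g,None,fx=3,fy=3,interpolation=cv2.INTER_CUBIC),cv2.HOUGH_GRADIENT,1,120,param1=100,param2=20,minRadius=50,maxRadius=80)[0]
P=np.c_[430+C[:,1]/6,-320+C[:,0]/6]; P=P[(P[:,0]>450)&(P[:,0]<540)&(P[:,1]<-150)&(P[:,1]>-270)]
print(len(P),P.mean(0)); print(np.round(P[np.lexsort((P[:,0],np.round(P[:,1]/27)))],1))
P2=cv2.minAreaRect(P.astype(np.float32)); print(P2)
for n in ("top","side"):
  c=cam(n)
  for z,y in((73,-135),(60,-274)):
    o,X,Y=ortho(c,z,420,570,y-40,y+40); g=cv2.cvtColor(o,cv2.COLOR_RGB2GRAY).astype(float)
    j=int(80); r=g[:,j-6:j+7].mean(1); d=np.diff(cv2.GaussianBlur(r[:,None],(1,9),0)[:,0]); print(n,z,"x edges",X[np.argmax(d),0],X[np.argmin(d),0])
    i=150; 
    for off in(-50,50):
      r=g[i+off-6:i+off+7].mean(0); d=np.diff(cv2.GaussianBlur(r[None],(9,1),0)[0]); print("  y edges",Y[0,np.argmax(d)],Y[0,np.argmin(d)])
```

```text
top 11673.0 11215.0 (array([ 4.90499946e+02,  1.56623283e+02, -3.15747626e-01]), np.float64(0.008335526315789474))
side 22518.0 11215.0 (array([ 5.02039998e+02,  1.61384777e+02, -3.28965049e-01]), np.float64(0.29301973684210525))
12 [ 494.58334 -213.08333]
[[ 468.2 -254.4]
 [ 495.9 -250.4]
 [ 518.6 -255.4]
 [ 468.4 -225.6]
 [ 493.9 -227.1]
 [ 519.8 -226.6]
 [ 468.9 -199.2]
 [ 494.8 -199.4]
 [ 520.9 -200.6]
 [ 469.2 -172.4]
 [ 495.4 -172.6]
 [ 520.9 -173.2]]
((494.6554260253906, -213.8065185546875), (82.46006774902344, 52.101768493652344), 89.10200500488281)
top 73 x edges 454.0 538.0
  y edges -159.0 -163.0
  y edges -159.5 -129.5
top 60 x edges 443.5 544.0
  y edges -282.0 -246.0
  y edges -282.0 -268.5
side 73 x edges 453.5 537.5
  y edges -144.5 -157.0
  y edges -169.0 -156.5
side 60 x edges 440.0 447.0
  y edges -284.0 -267.5
  y edges -285.5 -271.0
```

The picture shows the block's keeper on the left (+y) and the catch on the right. The cover's tongue faces +y. Fits: cover at about (490.6, 157.5), yaw -0.316; block at about (494.8, -209), yaw -0.018.

```bash
python3 -m inch '[[0,0,0.4,16,-26,-4,1],[0,0,0.4,16,-26,-4,1],[0,0,0.4,16,-26,-4,1],[0,0,0.4,16,-26,-4,1],[0,0,0.4,16,-26,-4,1],[0,0,0.4,16,-26,-4,1],[0,0,0.4,16,-26,-4,1],[0,0,0.4,16,-26,-4,1],[0,0,0.4,16,-26,-4,1],[0,0,0,16,-26,-4,1]]'; python3 -m inch '[[0,0,0,11,-18,-8,1],[0,0,0,11,-18,-8,1],[0,0,0,11,-18,-8,1],[0,0,0,11,-18,-8,1],[0,0,0,11,-18,-8,1],[0,0,0,11,-18,-8,1],[0,0,0,11,-18,-8,1],[0,0,0,11,-18,-8,1],[0,0,0,11,-18,-8,1],[0,0,0,0,0,0,1]]'
```

```text
t: 2.05
eef_pos: [392.3, 319.4, 174.6]
tcp_rot: [3.141, -0.0, 1.254]
ft_force: [0.2, -0.1, 0.1]
opening: 1.0
t: 3.05
eef_pos: [491.4, 156.9, 101.9]
tcp_rot: [-3.141, 0.0, 1.252]
ft_force: [0.3, 0.4, -0.5]
opening: 1.001
```

```bash
python3 -m inch '[[0,0,0,0,0,-22,1],[0,0,0,0,0,-22,1],[0,0,0,0,0,-20,1],[0,0,0,0,0,-14,1],[0,0,0,0,0,-8,1],[0,0,0,0,0,-2,1],[0,0,0,0,0,0,1]]'; python3 -m inch '[[0,0,0,0,0,0,0.4],[0,0,0,0,0,0,-0.2],[0,0,0,0,0,0,-0.6],[0,0,0,0,0,0,-1],[0,0,0,0,0,0,-1],[0,0,0,0,0,0,-1],[0,0,0,0,0,0,-1],[0,0,0,0,0,0,-1],[0,0,0,0,0,0,-1]]'
```

```text
t: 3.75
eef_pos: [490.7, 158.8, 15.0]
tcp_rot: [3.141, -0.0, 1.254]
ft_force: [-0.1, 0.7, 0.4]
opening: 1.0
t: 4.65
eef_pos: [490.7, 158.5, 14.6]
tcp_rot: [-3.142, -0.0, 1.254]
ft_force: [-0.2, 0.5, 0.3]
opening: 0.296
```

```bash
python3 -m inch '[[0,0,0,0,0,0,-1],[0,0,0,0,0,0,-1],[0,0,0,0,0,0,-1],[0,0,0,0,0,0,-1]]'; python3 -m inch '[[0,0,0,0,0,0,-1],[0,0,0,0,0,0,-1],[0,0,0,0,0,10,-1],[0,0,0,0,0,20,-1],[0,0,0,0,0,30,-1],[0,0,0,0,0,30,-1],[0,0,0,0,0,20,-1],[0,0,0,0,0,0,-1]]'
python3 - <<'E'
from h import *
for n in("side","top"):
    c=cam(n); save(n+"3.png",c["color"])
    P,u,v=cloud(c); w=(abs(P[:,0]-490)<90)&(abs(P[:,1]-158)<110)&(P[:,2]>60)
    print(n,w.sum()); 
    if n=="side": a=c["color"][max(v[w].min()-20,0):v[w].max()+20,max(u[w].min()-20,0):u[w].max()+20]; print(a.shape); save("v3.png",cv2.resize(a,None,fx=3,fy=3))
print(state()["opening"],state()["ft_force"])
E
```

```text
t: 5.05
eef_pos: [490.7, 158.5, 14.7]
tcp_rot: [3.142, -0.0, 1.254]
ft_force: [0.5, 1.0, -0.6]
opening: 0.122
t: 5.85
eef_pos: [491.5, 158.6, 127.3]
tcp_rot: [3.138, -0.002, 1.254]
ft_force: [0.3, 0.5, -3.2]
opening: 0.126
side 16569
(290, 153, 3)
top 7372
0.11978444378322958 [-0.71338177 -0.69168389 -3.2881503 ]
```

```bash
python3 -m inch '[[0,0,0,0,-8,1,-1],[0,0,1.2,0,-16,1,-1],[0,0,1.2,0,-26,1,-1],[0,0,1.2,0,-28,1,-1],[0,0,1.2,0,-28,1,-1],[0,0,1.2,0,-28,1,-1],[0,0,1.2,0,-28,1,-1],[0,0,1.2,0.5,-28,1,-1],[0,0,1.2,0.5,-28,1,-1],[0,0,1.2,0.5,-28,1,-1]]'; python3 -m inch '[[0,0,1.2,0.5,-28,1,-1],[0,0,1.2,0.5,-28,0,-1],[0,0,1.2,0.5,-26,0,-1],[-2,0,1.2,0.5,-22,0,-1],[-3,0,1.2,0,-16,0,-1],[-3,0.1,0.3,0,-8,0,-1],[-3,0.1,0,0,0,0,-1],[0,0,0,0,0,0,-1],[0,0,0,0,0,0,-1]]'
python3 - <<'E'
from h import *
for n in("side","top"):
    c=cam(n); save(n+"4.png",c["color"])
    P,u,v=cloud(c); w=(abs(P[:,0]-495)<60)&(abs(P[:,1]+209)<100)&(P[:,2]>30)
    a=c["color"][max(v[w].min()-10,0):v[w].max()+10,max(u[w].min()-10,0):u[w].max()+10]; print(a.shape); f=min(400/a.shape[1],600/a.shape[0]); save(f"v4{n}.png",cv2.resize(a,None,fx=f,fy=f,interpolation=cv2.INTER_CUBIC))
a,b=[cv2.imread(f"pics/v4{n}.png") for n in("side","top")]
h=max(a.shape[0],b.shape[0]); p=lambda i:cv2.copyMakeBorder(i,0,h-i.shape[0],0,0,cv2.BORDER_CONSTANT)
cv2.imwrite("pics/v4.png",np.hstack([p(a),p(b)]))
s=state();print(s["eef_pos"],s["tcp_rot"],s["ft_force"],s["moment"])
E
```

```text
t: 6.95
eef_pos: [491.4, -89.0, 133.5]
tcp_rot: [-3.139, -0.0, 1.443]
ft_force: [-0.9, -0.5, -3.8]
opening: 0.123
t: 7.85
eef_pos: [493.8, -215.3, 134.8]
tcp_rot: [3.141, 0.19, 1.553]
ft_force: [1.2, 0.0, -1.9]
opening: 0.123
(240, 69, 3)
(88, 98, 3)
[ 494.00559265 -215.59016648  135.24527548] [3.14000624 0.1903834  1.55233173] [-0.304469   -0.65257791 -3.42294545] [ 0.25140685  0.02270229 -0.00798784]
```

View pics/v4.png

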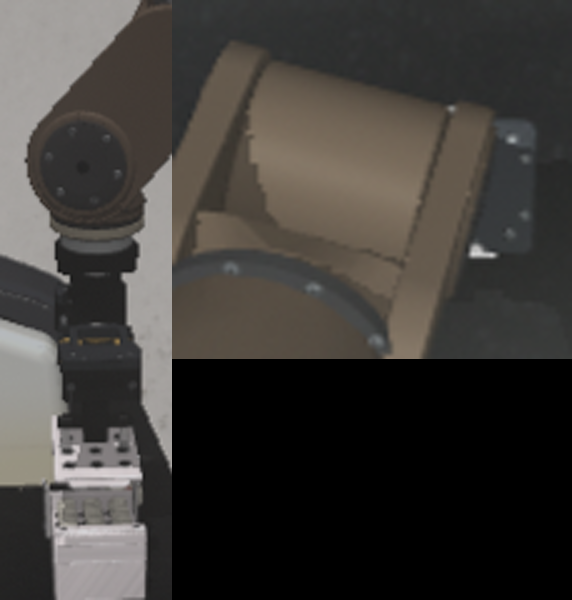

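```bash
cat > meas.py <<'E'
from h import *
# project model edges into side camera, find edges of cover plate and lip along image rows (subpixel, averaged)
c=cam("side"); g=cv2.cvtColor(c["color"],cv2.COLOR_RGB2GRAY).astype(float)
s=state(); T=R.from_euler('xyz',s["tcp_rot"]).as_matrix(); t=s["eef_pos"]
Rc=np.c_[-T[:,1]*-1,T[:,0],-T[:,2]] # cover axes: y=tool x, z=-tool z, x=y×z
Rc[:,0]=np.cross(Rc[:,1],Rc[:,2])
def pc(p): return t+Rc@(np.array(p,float)-[0,0,14.6])
th=-.018; Rb=R.from_euler('z',th).as_matrix(); B=np.array([494.8,-208,0])
def pb(p): return B+Rb@np.array(p,float)
def uv(P):
    q=(P-np.array(c["position"]))@c["R"]; return q[0]/q[2]*c["fx"]+c["cx"],q[1]/q[2]*c["fy"]+c["cy"],q[2]
import sys
def edge(f,pts,ax=0,span=14):
    # sample along local axis around nominal points, find strongest gradient offset (mm)
    offs=np.arange(-span,span+.01,.25); prof=[]
    for p in pts:
        L=[]
        for o in offs:
            pp=np.array(p,float); pp[ax]+=o; u,v,_=uv(f(pp)); L.append((u,v))
        L=np.array(L,np.float32); prof.append(cv2.remap(g.astype(np.float32),L[:,:1],L[:,1:],cv2.INTER_LINEAR)[:,0])
    m=cv2.GaussianBlur(np.mean(prof,0)[:,None],(1,9),0)[:,0]; d=np.diff(m); i,j=np.argmax(d),np.argmin(d)
    return round(offs[i]+.12,1),round(d[i],1),round(offs[j]+.12,1),round(d[j],1)
print("cover sides", edge(pc,[(-40,y,6) for y in range(20,60,4)]),edge(pc,[(40,y,6) for y in range(20,60,4)]))
print("lip sides", edge(pb,[(-42,y,73) for y in range(68,81,2)]),edge(pb,[(42,y,73) for y in range(68,81,2)]))
print("block face", edge(pb,[(-42,82,z) for z in range(20,70,4)]),edge(pb,[(42,82,z) for z in range(20,70,4)]))
print("tongue/plate front top z",edge(pc,[(x,62,6) for x in range(-38,39,4)],2,6))
print("tongue end bottom z",edge(pc,[(x,72,0) for x in range(-22,23,4)],2,6))
print("lip top z",edge(pb,[(x,82,73) for x in range(-38,39,4)],2,6))
print("uv tongue",uv(pc((0,72,0)))," lip",uv(pb((0,82,73))), "tongue world",pc((0,72,0)))
E
python3 meas.py
```

```text
cover sides (np.float64(-0.9), np.float32(7.9), np.float64(7.1), np.float32(-1.4)) (np.float64(-10.9), np.float32(2.8), np.float64(-1.4), np.float32(-5.2))
lip sides (np.float64(-0.1), np.float32(8.7), np.float64(4.6), np.float32(-2.1)) (np.float64(-6.4), np.float32(1.8), np.float64(0.4), np.float32(-4.9))
block face (np.float64(-0.4), np.float32(6.8), np.float64(-4.4), np.float32(-0.1)) (np.float64(-10.4), np.float32(0.5), np.float64(-0.6), np.float32(-6.3))
tongue/plate front top z (np.float64(0.9), np.float32(3.2), np.float64(-1.6), np.float32(-0.3))
tongue end bottom z (np.float64(2.4), np.float32(4.7), np.float64(-2.9), np.float32(-0.7))
lip top z (np.float64(-2.1), np.float32(1.7), np.float64(4.6), np.float32(-2.5))
uv tongue (np.float64(341.89662148530226), np.float64(195.249021880283), np.float64(1105.0471813945642))  lip (np.float64(342.33443128791004), np.float64(212.75849538352978), np.float64(1098.2200376472827)) tongue world [ 495.37131723 -147.75159285  107.40410214]
```

```bash
python3 -m inch '[[0,0,0,0.7,0,-5,-1],[0,0,0,1,0,-10,-1],[0,0,0,0,0,-10,-1],[0,0,0,0,0,-8,-1],[0,0,0,0,0,-5,-1],[0,0,0,0,0,-3,-1],[0,0,0,0,0,-1,-1],[0,0,0,0,0,0,-1]]'; for i in 1 ; do python3 -m inch '[[0,0,0,0,0,-1,-1],[0,0,0,0,0,0,-1]]'; done; python3 meas.py
```

```text
t: 8.8
eef_pos: [496.0, -215.5, 93.7]
tcp_rot: [3.139, 0.192, 1.552]
ft_force: [-0.0, -0.8, -3.5]
opening: 0.123
t: 9.0
eef_pos: [496.0, -215.6, 92.8]
tcp_rot: [3.139, 0.192, 1.552]
ft_force: [0.9, -1.5, -3.1]
opening: 0.124
cover sides (np.float64(-0.4), np.float32(6.5), np.float64(8.9), np.float32(-1.2)) (np.float64(-10.4), np.float32(2.2), np.float64(-0.4), np.float32(-7.0))
lip sides (np.float64(-0.1), np.float32(8.8), np.float64(4.6), np.float32(-1.8)) (np.float64(-6.4), np.float32(2.0), np.float64(0.4), np.float32(-5.0))
block face (np.float64(-0.4), np.float32(6.9), np.float64(-4.4), np.float32(-0.1)) (np.float64(-10.4), np.float32(0.5), np.float64(-0.6), np.float32(-6.4))
tongue/plate front top z (np.float64(1.4), np.float32(2.7), np.float64(-1.6), np.float32(-0.5))
tongue end bottom z (np.float64(-2.1), np.float32(2.3), np.float64(4.6), np.float32(-0.6))
lip top z (np.float64(-2.1), np.float32(1.7), np.float64(4.1), np.float32(-1.7))
uv tongue (np.float64(341.1654223854506), np.float64(212.76667808222925), np.float64(1121.3215405101105))  lip (np.float64(342.33443128791004), np.float64(212.75849538352978), np.float64(1098.2200376472827)) tongue world [ 497.25611953 -147.64215445   64.7823243 ]
```

```bash
python3 -m inch '[[0,0,0,-0.5,0,-1,-1],[0,0,0,0,0,-1,-1],[0,0,0,0,0,0,-1]]'; for i in 1 ; do python3 -m inch '[[0,0,0,0,0,-1,-1],[0,0,0,0,0,0,-1]]'; done; python3 -m inch '[[0,0,0,0,0,-0.8,-1],[0,0,0,0,0,0,-1]]'
```

```text
t: 9.35
eef_pos: [495.3, -215.5, 90.5]
tcp_rot: [3.139, 0.192, 1.552]
ft_force: [-0.1, 0.1, -2.6]
opening: 0.127
t: 9.55
eef_pos: [495.4, -215.5, 89.5]
tcp_rot: [3.139, 0.192, 1.552]
ft_force: [0.8, 0.1, -4.2]
opening: 0.126
t: 9.75
eef_pos: [495.4, -215.5, 88.8]
tcp_rot: [3.139, 0.192, 1.552]
ft_force: [0.3, 0.5, -3.2]
opening: 0.124
```

```bash
python3 -m inch '[[0,0,0,0,0,-0.6,-1],[0,0,0,0,0,0,-1]]';  python3 -m inch '[[0,0,0,0,0,-0.6,-1],[0,0,0,0,0,0,-1]]'
```

```text
t: 9.95
eef_pos: [495.4, -215.5, 88.2]
tcp_rot: [3.139, 0.192, 1.552]
ft_force: [-0.5, 0.1, -3.7]
opening: 0.123
t: 10.15
eef_pos: [495.5, -215.6, 87.8]
tcp_rot: [3.139, 0.192, 1.552]
ft_force: [0.2, -0.8, -0.9]
opening: 0.124
```

```bash
python3 -m inch '[[0,0,0,0,0,-0.6,-1],[0,0,0,0,0,0,-1]]'
```

```text
t: 10.35
eef_pos: [495.6, -215.8, 87.4]
tcp_rot: [3.139, 0.192, 1.552]
ft_force: [-0.9, -3.1, 2.3]
opening: 0.125
```

```bash
python3 -m inch '[[0,0,0,0,0,1.2,-1],[0,0,0,0,2,0,-1],[0,0,0,0,2,0,-1],[0,0,0,0.1,2,0,-1],[0,0,0,0,0,0,-1]]';  python3 -m inch '[[0,0,0,0,1.5,0,-1],[0,0,0,0,1,0,-1],[0,0,0,0.1,0,0,-1]]'
```

```text
t: 10.85
eef_pos: [495.5, -209.1, 88.1]
tcp_rot: [3.14, 0.192, 1.553]
ft_force: [-0.8, 0.1, -3.6]
opening: 0.122
t: 11.15
eef_pos: [495.6, -206.9, 88.3]
tcp_rot: [3.139, 0.192, 1.552]
ft_force: [-0.1, -0.4, -3.3]
opening: 0.125
```

```bash
python3 -m inch '[[0,0,0,0,1,0,-1],[0,0,0,0,0,0,-1]]';  python3 -m inch '[[0,0,0,0,1,0,-1],[0,0,0,0,0,0,-1]]';  python3 -m inch '[[0,0,0,0,1,0,-1],[0,0,0,0,0,0,-1]]'
```

```text
t: 11.35
eef_pos: [495.6, -205.9, 88.2]
tcp_rot: [3.139, 0.192, 1.552]
ft_force: [-0.1, 0.2, -3.8]
opening: 0.124
t: 11.55
eef_pos: [495.6, -205.0, 88.3]
tcp_rot: [3.139, 0.192, 1.552]
ft_force: [-0.6, -0.4, -3.9]
opening: 0.127
t: 11.75
eef_pos: [495.8, -204.6, 88.6]
tcp_rot: [3.139, 0.193, 1.553]
ft_force: [-0.2, -5.2, -1.4]
opening: 0.124
```

```bash
python3 -m inch '[[0,0,0,0,-0.7,-0.2,-1],[1,0,0,0,-0.5,-1.2,-1],[1,0,0,0,-0.5,-1.2,-1],[1,0,0,0,-0.4,-1.2,-1],[0,0,0,0,0,0,-1]]'; python3 -m inch '[[0.5,0,0,0,-0.2,-0.7,-1],[0.5,0,0,0,-0.2,-0.6,-1],[0,0,0,0,0,0,-1]]'
python3 - <<'E'
from h import *
c=cam("side"); save("v5.png",cv2.resize(c["color"][165:250,300:380],None,fx=7,fy=7,interpolation=cv2.INTER_CUBIC))
E
```

```text
t: 12.25
eef_pos: [495.6, -206.3, 84.3]
tcp_rot: [3.14, 0.139, 1.552]
ft_force: [1.2, -0.9, -2.8]
opening: 0.122
t: 12.55
eef_pos: [495.6, -206.6, 83.1]
tcp_rot: [3.141, 0.122, 1.552]
ft_force: [1.0, 0.0, -1.9]
opening: 0.126
```

View pics/v5.png

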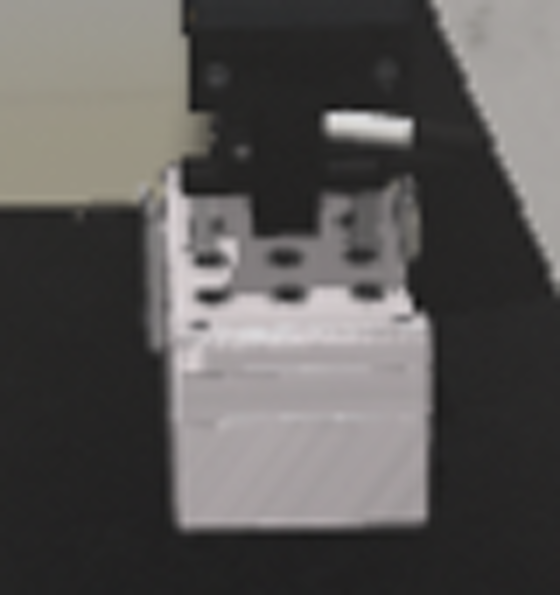

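```bash
python3 meas.py | head -3; python3 -c "
from h import *
print(state()['eef_pos'],state()['tcp_rot'])"
```

```text
cover sides (np.float64(-0.6), np.float32(7.3), np.float64(8.4), np.float32(-1.8)) (np.float64(-8.6), np.float32(2.9), np.float64(0.6), np.float32(-6.1))
lip sides (np.float64(-0.1), np.float32(8.8), np.float64(4.6), np.float32(-1.6)) (np.float64(-6.6), np.float32(2.0), np.float64(0.4), np.float32(-5.1))
block face (np.float64(-0.4), np.float32(6.9), np.float64(-6.4), np.float32(-0.1)) (np.float64(-10.4), np.float32(0.5), np.float64(-0.6), np.float32(-6.4))
[ 495.6267648  -206.53376871   83.19241325] [3.14045263 0.12220483 1.55239278]
```

```bash
python3 -m inch '[[0.5,0,0,-0.5,-0.2,-0.6,-1],[0,0,0,0,0,0,-1]]'; python3 -m inch '[[0.5,0,0,0,-0.2,-0.6,-1],[0,0,0,0,0,0,-1]]';python3 -m inch '[[0.5,0,0,0,-0.2,-0.6,-1],[0,0,0,0,0,0,-1]]'
```

```text
t: 12.85
eef_pos: [495.3, -206.6, 82.7]
tcp_rot: [3.14, 0.113, 1.552]
ft_force: [1.0, 1.7, -0.6]
opening: 0.124
t: 13.05
eef_pos: [495.2, -206.9, 82.1]
tcp_rot: [3.14, 0.104, 1.552]
ft_force: [1.1, 2.0, 2.5]
opening: 0.125
t: 13.25
eef_pos: [495.2, -207.1, 81.5]
tcp_rot: [3.141, 0.095, 1.552]
ft_force: [1.7, 4.2, 3.6]
opening: 0.123
```

```bash
python3 -m inch '[[0,0,0,0,0,0,-0.6],[0,0,0,0,0,0,-0.4],[0,0,0,0,0,0,-0.2],[0,0,0,0,0,0,0],[0,0,0,0,0,0,0],[0,0,0,0,0,0,0],[0,0,0,0,0,0,0]]'; python3 -m inch '[[0,0,0,0,0,6,0],[1,0,0,0,0,15,0],[2,0,0,0,0,25,0],[2.4,0,0,0,-10,20,-0.5],[0,0,0,0,-20,10,-1],[0,0,0,0,-20,0,-1],[0,0,0,0,0,0,-1],[0,0,0,0,0,0,-1],[0,0,0,0,0,0,-1]]'
python3 - <<'E'
from h import *
c=cam("side"); save("v6.png",cv2.resize(c["color"][165:250,300:380],None,fx=7,fy=7,interpolation=cv2.INTER_CUBIC))
P,u,v=cloud(c); w=(abs(P[:,0]-495)<25)&(abs(P[:,1]+209)<90)&(P[:,2]>62)&(P[:,2]<125)
for a in range(-280,-125,10):
    q=P[w&(abs(P[:,1]-a)<5)]; 
    if len(q): print(a,len(q),np.round(np.percentile(q[:,2],[10,50,90]),1))
E
```

```text
t: 13.95
eef_pos: [495.1, -207.1, 81.3]
tcp_rot: [3.141, 0.096, 1.553]
ft_force: [0.8, -0.1, 0.3]
opening: 0.502
t: 14.85
eef_pos: [494.9, -256.3, 157.3]
tcp_rot: [-3.14, 0.001, 1.553]
ft_force: [0.1, -0.0, 0.8]
opening: 0.05
-280 12 [83.7 84.5 86.3]
-250 19 [78.  78.6 79.6]
-240 36 [76.8 77.8 78.8]
-230 26 [76.  77.2 78.5]
-220 37 [74.7 76.3 77.4]
-210 48 [ 74.2  75.6 107. ]
-200 145 [ 73.8 100.5 107.1]
-190 45 [71.9 72.8 74.6]
-180 34 [70.6 71.9 72.9]
-170 42 [69.6 71.2 72. ]
-160 35 [68.9 69.9 70.9]
-140 26 [73.5 74.4 74.9]
-130 130 [63.9 69.6 74.8]
```

View pics/v6.png

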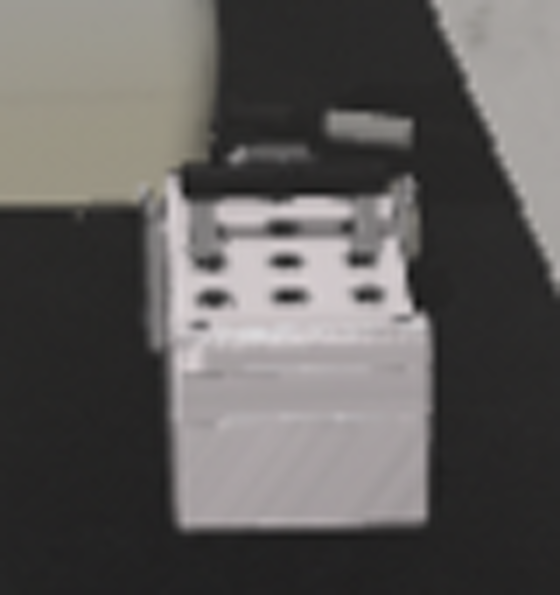

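```bash
python3 -m inch '[[0,0,0,0,-0.5,-15,-1],[0,0,0,0,0,-25,-1],[0,0,0,0,0,-20,-1],[0,0,0,0,0,-10,-1],[0,0,0,0,0,-4,-1],[0,0,0,0,0,-2,-1],[0,0,0,0,0,0,-1]]'; python3 -m inch '[[0,0,0,0,0,-1,-1],[0,0,0,0,0,-1,-1],[0,0,0,0,0,-1,-1],[0,0,0,0,0,0,-1]]'; python3 -m inch '[[0,0,0,0,0,-1,-1],[0,0,0,0,0,-1,-1],[0,0,0,0,0,0,-1]]'
```

```text
t: 15.6
eef_pos: [495.4, -257.6, 81.8]
tcp_rot: [-3.141, 0.002, 1.553]
ft_force: [0.9, 0.5, 0.1]
opening: 0.005
t: 16.0
eef_pos: [495.2, -257.7, 78.5]
tcp_rot: [-3.141, 0.002, 1.553]
ft_force: [-0.3, 0.7, 1.1]
opening: 0.005
t: 16.3
eef_pos: [495.4, -257.9, 76.6]
tcp_rot: [-3.141, 0.002, 1.553]
ft_force: [0.2, -1.0, 3.5]
opening: 0.002
```

```bash
python3 -m inch '[[0,0,0,0,0,-1,-1],[0,0,0,0,0,-1,-1],[0,0,0,0,0,0,-1]]'; python3 -m inch '[[0,0,0,0,0,-1,-1],[0,0,0,0,0,-1,-1],[0,0,0,0,0,0,-1]]'; python3 -m inch '[[0,0,0,0,0,-1,-1],[0,0,0,0,0,-1,-1],[0,0,0,0,0,0,-1]]'
```

```text
t: 16.6
eef_pos: [495.1, -257.6, 74.3]
tcp_rot: [-3.14, 0.002, 1.553]
ft_force: [0.3, 0.3, 0.1]
opening: 0.002
t: 16.9
eef_pos: [495.0, -257.5, 72.1]
tcp_rot: [-3.14, 0.001, 1.553]
ft_force: [0.0, 0.5, 0.1]
opening: 0.008
t: 17.2
eef_pos: [495.1, -257.6, 70.2]
tcp_rot: [-3.14, 0.002, 1.553]
ft_force: [0.8, -0.1, 0.6]
opening: 0.005
```

```bash
python3 -m inch '[[0,0,0,0,0,-1,-1],[0,0,0,0,0,-1,-1],[0,0,0,0,0,-1,-1],[0,0,0,0,0,0,-1]]'; python3 -m inch '[[0,0,0,0,0,-0.8,-1],[0,0,0,0,0,0,-1]]'
python3 - <<'E'
from h import *
c=cam("side"); save("v7.png",cv2.resize(c["color"][165:250,300:380],None,fx=7,fy=7,interpolation=cv2.INTER_CUBIC))
P,u,v=cloud(c); w=(abs(P[:,0]-495)<35)&(abs(P[:,1]+209)<90)&(P[:,2]>52)&(P[:,2]<125)
for a in range(-290,-125,10):
    q=P[w&(abs(P[:,1]-a)<5)]; 
    if len(q): print(a,len(q),np.round(np.percentile(q[:,2],[10,50,90]),1))
E
```

```text
t: 17.6
eef_pos: [495.0, -257.5, 67.1]
tcp_rot: [-3.14, 0.001, 1.553]
ft_force: [0.3, -0.1, -0.8]
opening: 0.007
t: 17.8
eef_pos: [495.0, -257.5, 66.4]
tcp_rot: [-3.14, 0.001, 1.553]
ft_force: [-1.4, -0.1, 0.2]
opening: 0.005
-290 1 [84.6 84.6 84.6]
-280 12 [78.7 81.4 85.2]
-270 7 [65.9 66.7 68.2]
-260 12 [66.6 67.6 68.8]
-250 153 [ 67.7  96.7 118.4]
-240 46 [ 66.9  68.5 120.6]
-230 24 [66.9 67.9 68.7]
-220 27 [66.7 67.6 68.3]
-210 102 [ 67.3  82.1 100.3]
-200 191 [67.8 91.5 99. ]
-190 41 [66.7 67.5 68.4]
-180 41 [66.7 67.8 68.4]
-170 41 [67.2 68.2 69. ]
-160 19 [67.  68.2 69.3]
-150 2 [73.2 73.2 73.2]
-140 34 [73.4 74.2 75.2]
-130 294 [54.6 65.  74.5]
```

View pics/v7.png

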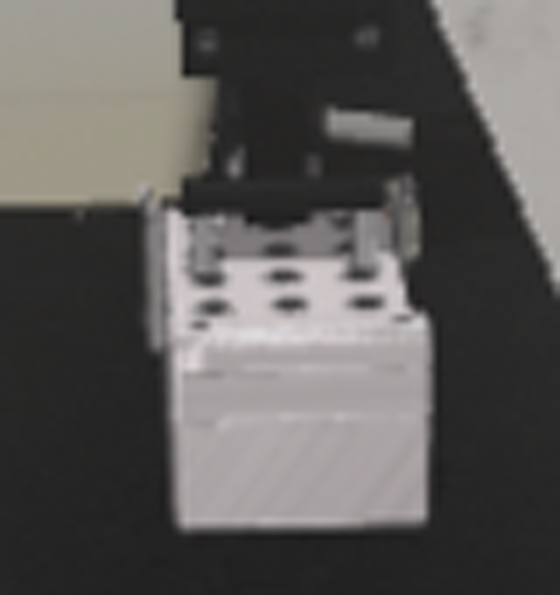

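```bash
python3 -m inch '[[0,0,0,0,0,-0.7,-1],[0,0,0,0,0,0,-1]]'; python3 -m inch '[[0,0,0,0,0,-0.7,-1],[0,0,0,0,0,0,-1]]'
```

```text
t: 18.05
eef_pos: [495.1, -257.6, 66.3]
tcp_rot: [-3.141, 0.002, 1.553]
ft_force: [-1.6, 1.1, 6.7]
opening: 0.005
t: 18.25
eef_pos: [495.1, -257.6, 66.3]
tcp_rot: [-3.141, 0.002, 1.553]
ft_force: [-3.0, 2.9, 15.2]
opening: 0.007
```

```bash
python3 -m inch '[[0,0,0,0,0,5,-1],[0,0,0,0,0,20,-1],[0,0,0,0,0,30,-1],[0,0,0,0,0,30,-1],[0,0,0,0,10,30,-1],[0,0,0,0,30,20,-1],[0,0,0,0,40,0,-1],[0,0,0,0,40,0,-1],[0,0,0,0,40,0,-1],[0,0,0,0,40,0,-1]]'; python3 -m inch '[[0,0,0,0,40,0,-1],[0,0,0,0,40,0,-1],[0,0,0,0,40,0,-1],[0,0,0,0,30,0,-1],[0,0,0,0,0,0,-1]]'
python3 - <<'E'
from fit import *
c=cam("top"); P,u,v=cloud(c)
o,X,Y=ortho(c,66,430,560,-320,-110); save("v8.png",cv2.resize(o,(780,483),interpolation=cv2.INTER_CUBIC))
w=(abs(P[:,0]-495)<30)&(P[:,2]>52)
for a in range(-295,-120,5):
    q=P[w&(abs(P[:,1]-a)<2.5)&(abs(P[:,0]-494)<14)]
    if len(q): print(a,len(q),np.round(np.percentile(q[:,2],[10,50,90]),1),end="; ")
for n in("amber_bottle","beaker","timer"):
    r=regions_of(n,"top"); 
    if r: print(n,np.median(cloud(c,r[0]["pixels"])[0],0).round())
E
```

```text
t: 19.25
eef_pos: [494.8, -56.1, 200.4]
tcp_rot: [-3.141, 0.002, 1.552]
ft_force: [1.6, -0.5, -0.3]
opening: 0.005
t: 19.75
eef_pos: [494.8, 95.2, 200.3]
tcp_rot: [-3.141, 0.001, 1.556]
ft_force: [0.7, 0.1, 0.2]
opening: 0.002
-295 8 [78.5 79.6 83.6]; -290 18 [79.2 83.  85.2]; -285 25 [80.4 82.6 85.4]; -280 29 [70.3 77.8 84. ]; -275 32 [61.9 67.2 72.9]; -270 24 [61.1 64.1 69.3]; -265 21 [61.2 64.4 68.5]; -260 22 [61.5 65.2 68.3]; -255 22 [63.5 66.2 68.4]; -250 22 [63.2 65.9 68.3]; -245 22 [62.  66.3 69.4]; -240 21 [62.3 65.7 68. ]; -235 22 [62.5 65.2 67.5]; -230 22 [61.6 65.  66.9]; -225 22 [62.3 64.7 68.4]; -220 13 [61.9 64.5 67.4]; -215 12 [92.9 95.1 97.3]; -210 22 [ 94.4  98.3 101.5]; -205 42 [ 66.4  94.1 100.3]; -200 22 [61.9 64.2 68.9]; -195 22 [61.6 65.2 68.3]; -190 22 [60.5 63.7 67.2]; -185 21 [61.6 65.  67.6]; -180 22 [62.3 64.1 67.6]; -175 22 [62.3 65.9 68.2]; -170 22 [63.8 65.4 68.5]; -165 22 [60.1 64.4 67.4]; -160 23 [62.3 64.4 68.5]; -155 23 [61.9 64.7 68.3]; -150 24 [61.6 65.3 69. ]; -145 24 [59.5 67.3 73.6]; -140 24 [68.9 71.7 75. ]; -135 24 [68.9 71.6 73. ]; -130 24 [68.4 70.9 74.2]; amber_bottle [678. 116.  80.]
beaker [ 687. -244.   14.]
timer [ 456. -424.   15.]
```

View pics/v8.png

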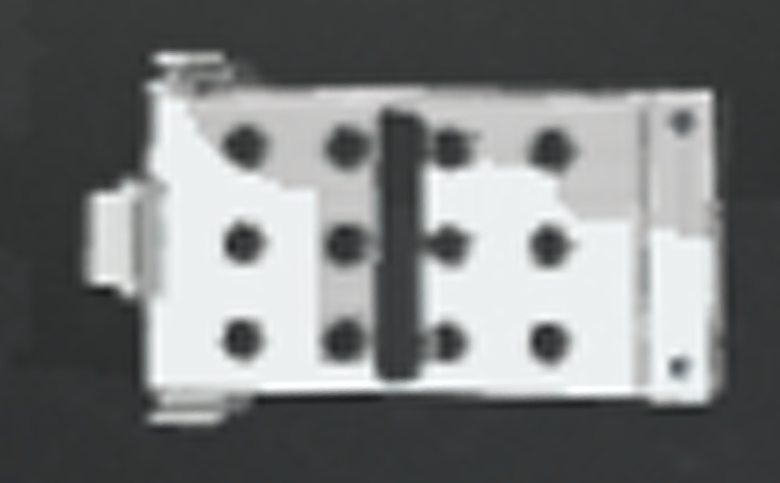

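Run:
```python
from fit import *
c=cam("top"); d=dict(c); d["color"]=cv2.imread("pics/top0.png")[...,::-1].copy()
for n,k in(("before",d),("now",c)):
    o,X,Y=ortho(k,84,430,560,-320,-250); g=cv2.cvtColor(o,cv2.COLOR_RGB2GRAY).astype(float)
    r=cv2.GaussianBlur(g[115:140].mean(0)[None],(9,1),0)[0]; e=np.diff(r); i=np.argmax(e); print(n,Y[0,i],np.round(r[30:110:4]))
g0,g1=[cv2.cvtColor(k["color"],cv2.COLOR_RGB2GRAY)[230:300,395:440].astype(np.float32) for k in(d,c)]
# phase shift of catch tab strip
a,b=g0[24:44,8:26],g1[24:44,8:26]; print(cv2.phaseCorrelate(a,b), np.abs(a-b).mean())
```

```text
before -293.0 [ 50.  50.  50.  49.  53.  75. 132. 194. 222. 220. 218. 205. 159. 147.
 165. 176. 204. 231. 240. 240.]
now -293.0 [ 50.  50.  50.  49.  52.  75. 132. 194. 222. 220. 218. 205. 159. 147.
 165. 176. 204. 231. 240. 238.]
((0.05856468101079848, -0.17203731065782613), 0.9924047549565633) 1.3555555
```

```bash
python3 -c "
from h import *
ticket.job_done()"
```

```text
the job is handed in; nothing more can be done
```

The cover is on the vial block and I handed the job in at about 20 s of the 51 s allowed. No verdict came back.

**What I did:**
- I picked the cover up by its bar and tilted it about 11° with the tongue down. I touched the flat in front of the lip, then slid the tongue in until it met resistance.
- I lowered the other end onto the catch ramp and let go. I then pressed that end down with closed fingers; the highest force I saw was about 4 N, and the resistance was gone two steps lower.
- A short extra press of about 15 N met firm contact at 66.3 mm, which is the height of the cover's top when it is home.

**Last checks:**
- **Flat:** the top camera reads the cover's top face at about 64–66 mm from end to end, and the side camera about 67–68 mm. Each camera is off by about as much on the 73 mm lip.
- **Catch:** in the top picture its brightness profile is identical to the one before the job, so it is back upright.
- **Bystanders:** bottle, beaker and timer are all within about 1 mm of where they started.
- **Robot:** the gripper is clear, about 300 mm away and 200 mm up.

**Weaker points:** I did not see the tongue under the lip directly. I infer it from the contact felt on insertion, at about 71–73 mm of the 73 mm back wall, and from the cover meeting the lip in the last picture. I did not measure the final centring and squareness; before letting go, the cover was within about 1 mm sideways. The snap force was slightly below the stated 5–15 N, possibly because I only read the force every few steps.

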